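# Dial open the tungsten lockbox

### The job

Open the steel lockbox with its combination 30-35; the ring has forty marks counted clockwise from the red zero, and the dial's red crank knob is the pointer. Wind the dial anticlockwise two full turns or more and stop at 30, turn it clockwise past 35 once and stop at 35 the second time, then turn it slowly anticlockwise until the drawn bolt brings it up against its stop, which lies somewhere between 23 and 19 and must be felt for and not forced. Then raise the lid by its bow handle so that it stands well open, without prying at it, and leave the things beside the box alone.

Things in the scene. Friction and masses are not known exactly. Their poses are not given: they have to be found in the camera images.
- lockbox: Grey steel box fixed to the table, 250 x 190 x 88 mm (x, y, z); bolted lugs reach 121 mm to either side at table height. Origin: centre of its underside; x runs from the dial end (nearest the robot) to the hinge, z up. The front 117 mm of its top is a fixed deck with the dial, the rest is the lid, flush with it.
- dial_axis (a point): Point on the dial's upright axis at the dial's flat upper face: x = -67, y = 0, z = 102 mm in the box's frame. The black dial is 92 mm across, with only a 3 mm high hub at its centre and the crank knob; round it lies a fixed black ring, 114 mm across, with 40 white marks (every fifth longer) and a red zero mark on the lid side of the axis.
- knob_grip (a point): Grip point of the red crank knob, on its axis, 21.5 mm above the dial's face and 34 mm from dial_axis. The knob is an upright cylinder, 18 mm in diameter and 36 mm tall, that spins freely on its pin, so it can be held and led round in a circle without turning the wrist. It stands over the mark that the dial shows.
- dial (a joint): Angle of the dial in rad, growing clockwise seen from above, 0 with the knob over the red zero, counted on through whole turns; one mark is 9 degrees. Starts between 5.05 and 7.65. Turns without end, 1 to 4 N at the knob, with a small bump once a turn, somewhere from 25 to 21. Two loose wheels below it are picked up in turn, each within one turn; each number must be met within half a mark.
- bolt_stop: Hard rubber end stop of the bolt, hidden inside the case. On the last turn a sprung lever drops in (from 25 to 21) and the dial then draws the bolt: 5 to 11 N at the knob over about 2 marks, then it stands against this stop and the force climbs steeply. Just short of the stop the bolt still holds the lid; over 20 N on the stop (about the same at the knob) is too much. Where the stop is felt varies from box to box.
- lid_handle (a point): Middle of the lid's round bow handle: bar 12 mm in diameter, 56 mm long, along the box's y, its axis 30 mm above the lid, 16 mm behind the lid's free front edge. When the lid is shut it is at x = 10, y = 0, z = 118 mm in the box's frame, 77 mm behind the dial's axis.
- lid_hinge (a point): Middle of the lid's hinge line, which runs along the box's y: x = 121, y = 0, z = 80 mm in the box's frame. From here the handle lies 111 mm towards the dial and 38 mm higher while the lid is shut.
- lid (a joint): Opening angle of the lid in rad, 0 shut, up to 1.75. About 0.4 kg, with a stiff hinge: it stays where it is left and takes about 4 to 7 N at the handle. While locked it lifts only 0.02 rad.
- gas_cup: Pinkish-orange ceramic gas cup, 22 mm across and 42 mm tall, standing loose on the table left of the box. Origin: centre of its underside.
- stop_puck: Slotted steel puck, 41 mm across and 17 mm high, loose on the table right of the box. Origin: centre of its underside.
- file_handle: Blue-handled hand tool, 165 mm long and 24 mm thick, lying loose along the left side of the box. Origin: under its middle, on the table.

How it is judged:
By the outcome, as a careful person would: the job done as asked, in the order asked, and still so for the second after the job is handed in, with the robot touching nothing.
It also fails if it takes over 72 s, if anything falls off the work surface, if the arm or the gripper's body presses on something with over 40 N, if the wrist force passes 120 N, or if a joint passes its speed limit or range.

### The arm

A 6-joint arm with a two-finger parallel gripper is mounted at the origin on a cart in front of the work surface, level with it; the furniture and walls round the work are solid. World frame = base frame: x ahead of the robot, y to its left, z up, the work surface at z = 0. Lengths are in m, angles in degrees, forces in N, time in s.
With the tool pointing down it reaches from about 0.35 to 0.95 m from the base axis. Payload 17.4 kg.
Tool frame: the origin (TCP) lies midway between the tips of the shut fingers; the grasp point (between the pads) lies 19 mm behind it; z points along the fingers, y is the line along which they close (so a half turn about z gives the same grasp; the last joint's range is limited). The gripper opens to 93 mm and grips with 3 to 60 N. Pads are 15 mm wide; open, the fingers measure 128 mm over their backs; the gripper's body (75 mm by 188 mm) begins 65 mm behind the grasp point.
Start: joints at [-2.166, 6.646, 82.598, -0, 90.757, -2.166], TCP at [0.675, -0, 0.219] pointing down, gripper open.
Joint ranges: [-162.19, 162.19], [-47.58, 125.68], [4.15, 143.07], [-65.23, 245.23], [0.69, 171.88], [-170.13, 170.13]. Speed limits (degrees/s): [108.29, 108.29, 127.2, 180, 180, 180].

### API

Orientations are given as [roll, pitch, yaw] about the fixed x, y, z axes, in that order (R = Rz(yaw) Ry(pitch) Rx(roll)).
In Python, from plant import env, viewer, nets gives the robot as it stands. Calls block until the motion is done:
- env.goto(position, orientation): joint-space move of the TCP to a pose.
- env.move_l(position, orientation=None, max_speed=0.15): straight line of the TCP; orientation=None keeps the orientation; max_speed is the mean speed in m/s.
- env.goto_joints(angles): joint-space move.
- env.open_jaws() and env.clamp(strength=None): open the fingers fully, or close them until they stop; strength is the grip in N (None keeps the last).
- env.wait(seconds).
- env.inverse_kinematics(position, orientation): joint angles nearest the present ones, or None.
- env.get_obs(): the state.
- viewer.grab_frame(name): name is "scene" or "side" or "wrist"; returns a dict with "image" (400x640x3 uint8, blue, green, red), "fx", "fy", "cx", "cy" (pixels), "R" (3x3) and "t" (3): a world point X has camera coordinates R X + t. Camera axes: x right, y down, z forward; pixel columns grow to the right and rows downward; lengths in m; the calibration is good to about 2 mm. The wrist camera is an equidistant fisheye: a pixel r from the principal point sees the ray r / f radians off the axis. A picture is of the moment at which its call begins. There is no depth.
A pose or a line that the arm cannot do raises env.Unreachable and nothing moves.
- env.close_job(): hands the job in; it is judged then, once.
Trained networks look in a picture, given as the dict that the camera call returned (one of the last four; its "shot" number tells which), for a name from the list of things; names that differ only in an ending like _2 or _b are one class to them, and where a whole thing is asked for, a point or a joint stands for the part that bears it (a point fixed in the world has none). Each returns a list of dicts, best first, with "conf" (0 to 1); they miss things now and then, are a little off and sometimes report something else, mostly with a low value. They report only what shows in the picture. A call takes as long as a camera call.
- nets.find_in(name, picture): "extent" ([left, top, width, height] in pixels, round what is visible of it).
The state is a dict: "t": time; "joints": joint angles; "qvel": joint speeds; "effort": joint torques, N m; "ee_pos": TCP position; "tcp_rot": TCP orientation; "force": force on the tool from outside, world axes, zero at the start; "ft_torque": the same for the moment, N m; "opening": finger opening in m; "gripper_force": force on a finger pad.
Only numpy, scipy, OpenCV 4.12 (cv2) and the standard library are available. Lean on these libraries where they do the work, as an engineer would, in place of code of your own. Each camera call takes 0.05 s, during which the arm holds its last target. There are 200 camera calls.

## Working session

There is one attempt and no reset: what is moved stays moved. The work goes in short steps, each a Python script; the robot and the scene stay as the last script left them, time stands still between calls to the robot, and variables do not carry over. Pictures are saved under pics/ and viewed, at most 10 in all, crops included, and the job is handed in when it is done.

```bash
ls; mkdir -p pics
python3 - <<'E'
from plant import env, viewer, nets
import cv2
o=env.get_obs(); print(o)
for n in ("scene","side","wrist"):
    p=viewer.grab_frame(n); cv2.imwrite(f"pics/{n}0.png",p["image"])
    print(n,p["fx"],p["fy"],p["cx"],p["cy"],p["R"],p["t"])
    for k in ("lockbox","dial","knob_grip","lid_handle","gas_cup","stop_puck","file_handle"):
        print(k,[(d["extent"],round(d["conf"],2)) for d in nets.find_in(k,p)[:2]])
E
```

```text
pics
{'t': 0.0, 'joints': array([-2.16529656e+00,  6.67581978e+00,  8.26387978e+01, -7.72125607e-05,
        9.07551209e+01, -2.16466869e+00]), 'qvel': array([ 0.04484167, -0.00183105, -0.00837121, -0.05227759,  0.02104061,
       -0.06695627]), 'effort': array([-2.39607485e-03, -7.21266031e+01, -6.22611737e+01,  7.77577632e-02,
        2.38535833e-02, -2.17692599e-05]), 'ee_pos': array([6.74784130e-01, 4.52448426e-06, 2.17852152e-01]), 'tcp_rot': array([-1.79930308e+02, -2.55698292e-03,  8.99993696e+01]), 'force': array([0.55841924, 0.11624052, 0.19187366]), 'ft_torque': array([-0.02707279,  0.07578261, -0.04407219]), 'gripper_force': 0.0, 'opening': 0.09289161614958487}
scene 443.4685744102272 443.4685744102272 321.13356613191604 204.22229431432538 [[ 0.54876698 -0.83595266  0.00615998]
 [-0.55206138 -0.36791821 -0.74824089]
 [ 0.62776033  0.40720921 -0.66339855]] [-0.31465537  0.397594    0.5799355 ]
lockbox [([294.4, 184.7, 155.1, 153.8], 0.88)]
dial []
knob_grip [([366.8, 234.9, 12.5, 20.0], 0.43)]
lid_handle [([330.8, 188.5, 116.0, 74.6], 0.77)]
gas_cup [([275.8, 241.0, 16.8, 2
[... 545 characters left out ...]
ck [([320.5, 326.3, 20.3, 19.8], 0.96), ([333.8, 215.8, 87.6, 59.5], 0.54)]
file_handle []
wrist 309.70691628693146 309.70691628693146 322.06974660005795 197.84647533233039 [[ 9.99999592e-01 -8.87737919e-04 -1.64637267e-04]
 [-8.14584765e-04 -9.65730322e-01  2.59546300e-01]
 [-3.89404292e-04 -2.59546060e-01 -9.65730651e-01]] [-0.67528244 -0.03060972  0.39060366]
lockbox [([126.9, 169.2, 217.8, 187.8], 0.81)]
dial [([165.6, 252.8, 23.5, 22.4], 0.74), ([223.3, 213.6, 122.4, 144.7], 0.71)]
knob_grip []
lid_handle [([222.2, 210.4, 122.5, 146.3], 0.86)]
gas_cup [([159.6, 144.6, 22.7, 20.4], 0.96), ([223.4, 212.9, 121.4, 144.2], 0.16)]
stop_puck []
file_handle [([211.2, 134.4, 134.6, 18.6], 0.85)]
```

Run:
```python
import cv2,numpy as np
a=cv2.imread("pics/wrist0.png")[100:400,80:400]; cv2.imwrite("pics/w0c.png",cv2.resize(a,None,fx=2,fy=2,interpolation=cv2.INTER_CUBIC)[:600,:640])
a=cv2.imread("pics/scene0.png")[160:360,250:480];b=cv2.imread("pics/side0.png")[180:380,240:470]
cv2.imwrite("pics/ss.png",cv2.resize(np.hstack([a,b]),(800,348),interpolation=cv2.INTER_CUBIC))
```

```text
(no output)
```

View pics/w0c.png

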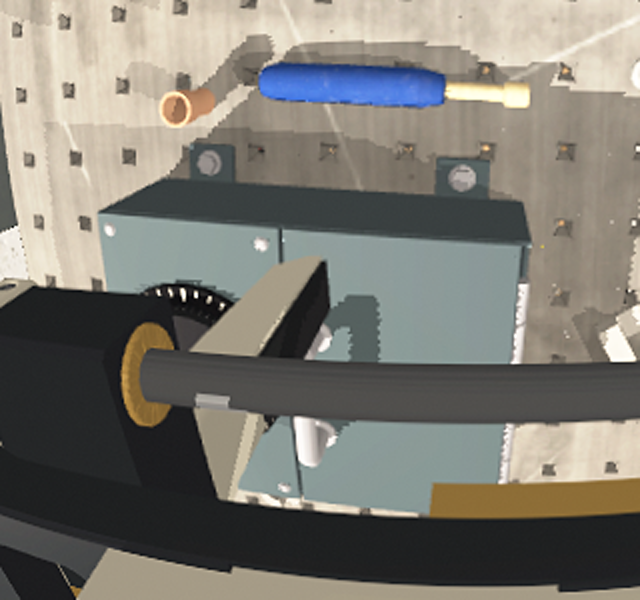

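View pics/ss.png

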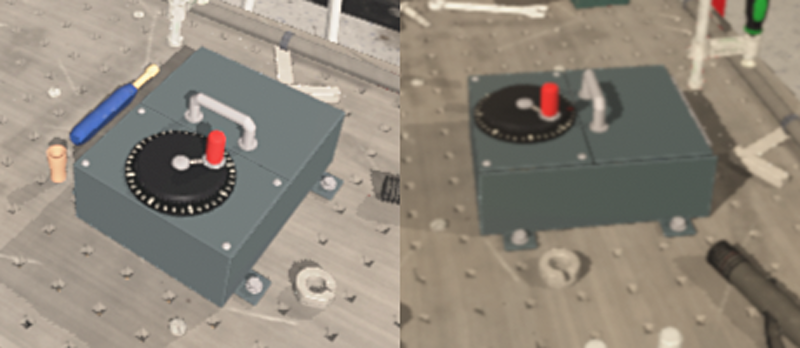

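The wrist view is partly hidden by the fingers, with the front-left corner at about crop (100,212). The scene and side views show the whole box, with the hub at crop (180,162) and (524,104) and the red knob at (215,148). I'll fit the box pose and the knob angle from these.

```bash
cat > h.py <<'E'
import numpy as np, cv2
from scipy.optimize import least_squares
def proj(p,X,fish=False):
    c=np.asarray(X)@np.array(p["R"]).T+np.array(p["t"])
    if fish:
        r=np.hypot(c[:,0],c[:,1]); s=np.arctan2(r,c[:,2])/r*p["fx"]; return c[:,:2]*s[:,None]+[p["cx"],p["cy"]]
    return c[:,:2]/c[:,2:]*p["fx"]+[p["cx"],p["cy"]]
def box2w(v,P):
    a=v[2]; R=np.array([[np.cos(a),-np.sin(a),0],[np.sin(a),np.cos(a),0],[0,0,1]])
    return np.asarray(P)@R.T+[v[0],v[1],0]
C=np.array([[-125,95,88],[-125,-95,88],[125,-95,88],[125,95,88],[-67,0,105]])/1e3
def knob(th,z): # dial angle cw from +x
    return np.array([[-.067+.034*np.cos(th),-.034*np.sin(th),z]])
def red(img):
    b,g,r=[img[...,i].astype(int) for i in range(3)]
    return ((r>130)&(g<70)&(b<70)).astype(np.uint8)
E
python3 - <<'E'
from h import *
from plant import viewer
P={n:viewer.grab_frame(n) for n in("scene","side")}
px={"scene":np.array([[294.9,252],[381.1,307.8],[447.2,226.1],[366.7,187.6],[353.5,253.2]]),"side":np.array([[280.3,223.7],[286,282.4],[420.6,268],[391.8,218],[311.3,239.8]])}
f=lambda v:np.concatenate([(proj(P[n],box2w(v,C))-px[n]).ravel() for n in P])
s=least_squares(f,[.65,0,0],loss="soft_l1"); v=s.x; print(v,np.degrees(v[2])); print(f(v).reshape(-1,2).round(1))
g=[]
for n in P:
    N,L,S,c=cv2.connectedComponentsWithStats(red(P[n]["image"]))
    for i in range(1,N):
        if S[i,4]>25: print(n,S[i],c[i])
    u0=proj(P[n],box2w(v,[[-.067,0,.1225]]))[0]
    i=min((i for i in range(1,N) if S[i,4]>25),key=lambda i:np.hypot(*(c[i]-u0)))
    g.append((n,c[i]))
k=lambda q:np.concatenate([proj(P[n],box2w(v,knob(q[0],.120)))[0]-c for n,c in g])
for t0 in range(6):
    q=least_squares(k,[t0]); print(q.x%(2*np.pi),q.cost,k(q.x).round(1))
r=lambda w:np.concatenate([f(w[:3])]+[k_ for k_ in [proj(P[n],box2w(w[:3],knob(w[3],.120)))[0]-c for n,c in g]])
print(box2w(v,[[-.067,0,.102],[.01,0,.118]]))
np.save("v.npy",v)
E
```

```text
[ 0.56733775 -0.12025966 -0.07056261] -4.042939664336004
[[-3.6  2.2]
 [ 0.8  0.5]
 [ 2.3 -3.5]
 [ 0.4 -2.8]
 [ 0.3 -0.4]
 [-2.5 -0.3]
 [-2.3 -4.5]
 [ 1.5  0.2]
 [ 1.8 -0.9]
 [-0.7 -1. ]]
scene [ 538    0   80   92 3188] [575.87892095  37.74843162]
scene [617   7  23  31 533] [629.28893058  21.50469043]
scene [176  67  30  67 937] [192.05869797  97.92529349]
scene [451  79   6  14  55] [453.2         85.16363636]
scene [ 525   89   42   71 1154] [545.10138648 121.12045061]
scene [ 74 101  17  17 117] [ 81.57264957 107.7008547 ]
scene [  41  100  114  104 2259] [ 99.0455954  144.84417884]
scene [ 20 121  28  23 255] [ 32.02352941 130.51764706]
scene [ 32 146   8   6  26] [ 35.73076923 148.88461538]
scene [ 34 152  16  19 148] [ 41.92567568 161.33108108]
scene [164 155  29  20 342] [179.39766082 164.83040936]
scene [  0 160  28  37 706] [ 10.78186969 175.74787535]
scene [125 162  35  20  75] [143.04       171.38666667]
scene [ 33 187  22   9  39] [ 43.8974359  190.71794872]
scene [517 190  10  21  36] [521.61111111 199.11111111]
scene [483 193  25  13 118] [498.21186441 198.88983051]
s
[... 732 characters left out ...]
 [259.80208333 149.45833333]
side [287 147  40  20 435] [303.10574713 157.9816092 ]
side [205 148  70  28 942] [238.8343949 160.0477707]
side [ 102  187  105   46 1086] [138.58747698 219.03222836]
side [321 228  10  18 162] [325.52469136 236.35185185]
side [487 374  10   9  58] [491.4137931  378.25862069]
[0.67053477] 4.321251226507556 [ 2.5 -1.2  0.6  0.7]
[0.67053688] 4.321251226776881 [ 2.5 -1.2  0.6  0.7]
[0.67053806] 4.321251227545796 [ 2.5 -1.2  0.6  0.7]
[0.67053802] 4.3212512275120805 [ 2.5 -1.2  0.6  0.7]
[0.67053272] 4.3212512276024 [ 2.5 -1.2  0.6  0.7]
[0.670534] 4.321251226763487 [ 2.5 -1.2  0.6  0.7]
[[ 0.50050448 -0.11553589  0.102     ]
 [ 0.57731287 -0.1209647   0.118     ]]
```

Run:
```python
from h import *
from plant import env,viewer
import pickle
env.goto([.53,-.235,.17],[180,0,90]); env.wait(.3)
p=viewer.grab_frame("wrist"); pickle.dump(p,open("w1.pkl","wb")); print(env.get_obs()["t"])
cv2.imwrite("pics/w1.png",cv2.resize(p["image"],(800,500),interpolation=cv2.INTER_CUBIC))
```

```text
2.7333
```

View pics/w1.png

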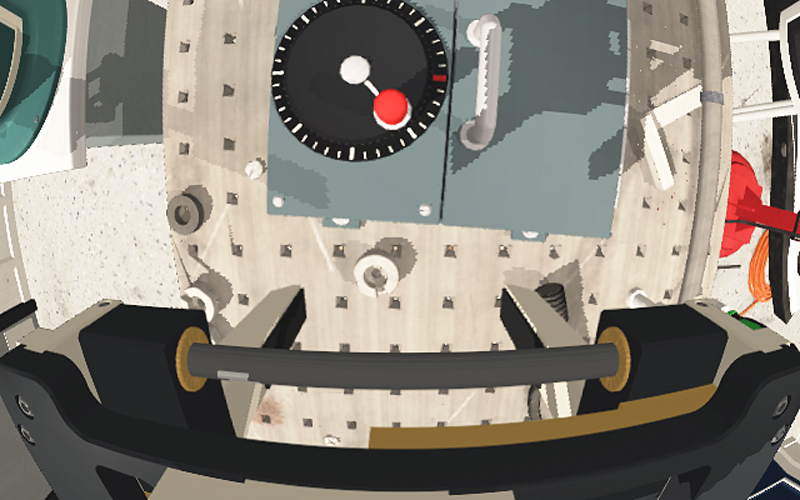

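The dial is at about (355,69), the red zero at (440,77), the knob top at (391,105), and the handle bar runs from (488,25) to (473,135). The bottom box edge runs from (267,213) to (613,238). I'll refine these in code.

Run:
```python
from h import *
import pickle
p=pickle.load(open("w1.pkl","rb")); im=p["image"]; v0=np.load("v.npy")
b,g,r=[im[...,i].astype(int) for i in range(3)]
N,L,S,c=cv2.connectedComponentsWithStats(((r>110)&(g<60)&(b<60)).astype(np.uint8))
for i in range(1,N):
    if S[i,4]>5 and c[i][1]<130 and 200<c[i][0]<380: print("red",S[i],c[i])
wh=((r>150)&(g>140)&(b>130)).astype(np.uint8)
N,L,S,c=cv2.connectedComponentsWithStats(wh)
m=[]
for i in range(1,N):
    d=np.hypot(*(c[i]-[284,55]))
    if d<15: print("hub",S[i],c[i]); hub=c[i]
    if 58<d<75 and S[i,4]<80: m.append(c[i])
m=np.array(m)
# back-project marks to plane z, fit circle
def back(uv,z):
    d=(np.atleast_2d(uv)-[p["cx"],p["cy"]])/p["fx"]; th=np.hypot(d[:,0],d[:,1])
    ray=np.c_[d/th[:,None]*np.sin(th)[:,None],np.cos(th)]@np.array(p["R"]); o=-np.array(p["R"]).T@p["t"]
    return o+ray*((z-o[2])/ray[:,2])[:,None]
for z in(.094,.100):
    X=back(m,z)[:,:2]; s=least_squares(lambda q:np.hypot(*(X-q[:2]).T)-q[2],[.5,-.115,.052],loss="soft_l1",f_scale=.001); print(len(m),z,s.x,np.abs(s.fun).mean())
print("cam",-np.array(p["R"]).T@p["t"])
print("hub",back(hub,.105)); 
px=np.array([[267,213],[613,238],[442,224]])/1.25
W=back(px,.088); print("edge",W,np.degrees(np.arctan2(W[1,1]-W[0,1],W[1,0]-W[0,0])),np.linalg.norm(W[1]-W[0]))
print("zero",back([440/1.25,77/1.25],.097)); H=back(np.array([[488,25],[473,135]])/1.25,.124); print("handle",H,H.mean(0))
print("knobtop",back([390/1.25,103/1.25],.1415)); print("pred",box2w(v0,[[-.067,0,.102],[.01,0,.118],[-.125,-.095,.088],[.125,-.095,.088]]))
```

```text
red [347  60  10   5  45] [351.53333333  61.86666667]
red [299  71  27  29 184] [314.79347826  83.82608696]
hub [272  45  31  32 478] [285.16317992  57.19665272]
32 0.094 [ 0.50240449 -0.11612577  0.05275814] 0.0004605861487073659
32 0.1 [ 0.50310718 -0.11729177  0.05144999] 0.0004499183939692291
cam [ 0.53078261 -0.16323429  0.33640439]
hub [[ 0.50347236 -0.11784162  0.105     ]]
edge [[ 0.4388012  -0.20590688  0.088     ]
 [ 0.68506228 -0.22288875  0.088     ]
 [ 0.5566276  -0.21412468  0.088     ]] -3.9448021800168043 0.24684590906879786
zero [[ 0.55355519 -0.11998002  0.097     ]]
handle [[ 0.57808037 -0.09270009  0.124     ]
 [ 0.56925725 -0.15668964  0.124     ]] [ 0.57366881 -0.12469486  0.124     ]
knobtop [[ 0.52451146 -0.14163234  0.1415    ]]
pred [[ 0.50050448 -0.11553589  0.102     ]
 [ 0.57731287 -0.1209647   0.118     ]
 [ 0.43595093 -0.20621024  0.088     ]
 [ 0.6853288  -0.22383626  0.088     ]]
```

```bash
cat >> h.py <<'E'
import json
YAW=-3.95; RO=[180,0,YAW]; Z=.110; r=.034
def st(**k):
    try: d=json.load(open("st.json"))
    except Exception: d={}
    d.update(k); json.dump(d,open("st.json","w")); return d
def pos(c,th,rr=r):
    a=np.radians(YAW)-th; return [c[0]+rr*np.cos(a),c[1]+rr*np.sin(a),Z]
def rt(th):
    a=np.radians(YAW)-th; return np.array([np.cos(a),np.sin(a)]),np.array([np.sin(a),-np.cos(a)]) # radial, clockwise tangent
def meas(env,c,f0):
    o=env.get_obs(); d=o["ee_pos"][:2]-c; th=np.radians(YAW)-np.arctan2(d[1],d[0])
    R,T=rt(th); f=o["force"]-f0
    return o["t"],np.degrees(th)%360/9,np.hypot(*d)*1e3,f[:2]@R,f[:2]@T,f[2]
def arc(env,c,f0,a,b,step=.3,speed=.06,log=1):
    n=max(1,int(np.ceil(abs(b-a)/step))); out=[]
    for i in range(1,n+1):
        env.move_l(pos(c,a+(b-a)*i/n),RO,max_speed=speed); out.append(meas(env,c,f0))
    out=np.array(out)
    if log: print(out[::log].round(1))
    st(th=b); return out
E
python3 - <<'E'
from h import *
from plant import env
c=[.5022,-.1164]; th=np.radians(45)+2*np.pi
k=pos(c,th)
env.move_l([k[0],k[1],.22],None,max_speed=.25)
env.goto([k[0],k[1],.20],RO); print(env.get_obs()["joints"].round(0))
env.move_l(k,RO,max_speed=.15); env.wait(.2)
f0=env.get_obs()["force"]; print(f0)
env.clamp(25); env.wait(.2); o=env.get_obs(); print(o["t"],o["opening"],o["force"]-f0,o["ee_pos"],k)
st(f0=list(f0),c=c,th=th)
E
```

```text
[-18. -10. 100.   0.  89.  76.]
[ 0.12258825 -0.04508253  0.06698709]
7.075 0.01739011846970616 [-1.48407583  1.54670415  0.19954171] [ 0.52448349 -0.14199158  0.1099634 ] [np.float64(0.5245283911733588), np.float64(-0.14204065029615026), 0.11]
```

Run:
```python
from h import *
from plant import env
s=st(); arc(env,np.array(s["c"]),np.array(s["f0"]),s["th"],s["th"]-2.0,.25,.06)
```

```text
[[ 7.4  3.3 34.1  1.  -1.2 -1.2]
 [ 7.7  1.8 34.3  5.3 -1.2 -2.5]
 [ 8.   0.2 34.5  8.  -1.8 -2.4]
 [ 8.2 38.6 34.7 10.  -2.1 -4. ]
 [ 8.5 37.  34.8 10.4 -2.3 -3. ]
 [ 8.8 35.4 34.9 10.5 -1.2 -2.7]
 [ 9.1 33.8 34.9  9.8 -2.1 -0.3]
 [ 9.4 32.2 34.9  9.8 -2.7  0.2]]
```

Run:
```python
from h import *
from plant import env
s=st(); c=np.array(s["c"]); f0=np.array(s["f0"])
c=c-.0010*rt(np.radians(45))[1]; st(c=list(c)); print(c)
env.move_l(pos(c,s["th"]),RO,max_speed=.02); print(np.round(meas(env,c,f0),1))
arc(env,c,f0,s["th"],s["th"]-4.0,.25,.08)
```

```text
[ 0.50295414 -0.11574328]
[ 9.7 32.2 34.1  3.8 -1.5  0.3]
[[ 9.9 30.6 34.1  4.4 -1.7 -0.4]
 [10.2 29.1 34.1  4.7 -2.4  0.9]
 [10.4 27.5 34.   5.8 -2.4  1.8]
 [10.7 25.9 34.   5.5 -1.5  2. ]
 [11.  24.3 33.9  6.8 -0.7  3. ]
 [11.2 22.7 33.9  6.6 -0.3  3.5]
 [11.5 21.1 33.8  5.5 -1.6  2.1]
 [11.7 19.5 33.8  3.1 -1.8  1.9]
 [12.  17.9 33.8  3.4 -1.4  0.9]
 [12.2 16.3 33.8  0.8 -1.4 -0.2]
 [12.5 14.7 33.8  0.6 -3.  -0.5]
 [12.8 13.1 33.8 -0.3 -1.  -1. ]
 [13.  11.6 33.9 -0.9 -1.3 -0.2]
 [13.3 10.  33.8 -1.3 -0.9 -0.9]
 [13.5  8.4 33.8 -2.1 -2.  -0.7]
 [13.8  6.8 33.9 -1.2 -1.2  0. ]]
```

Run:
```python
from h import *
from plant import env
s=st(); c=np.array(s["c"]); f0=np.array(s["f0"])
c=c+.00065*rt(np.radians(24*9))[0]; st(c=list(c)); print(c)
env.move_l(pos(c,s["th"]),RO,max_speed=.02)
o=arc(env,c,f0,s["th"],s["th"]-6.3,.3,.1)
A=np.c_[np.ones(len(o)),[rt(np.radians(9*m))[0] for m in o[:,1]]]
print(np.linalg.lstsq(A,o[:,3],rcond=None)[0], st()["th"])
```

```text
[ 0.50245584 -0.11532591]
[[14.3  4.9 34.4  7.1  0.  -2.3]
 [14.5  2.9 34.4  7.  -1.1 -2.6]
 [14.8  1.  34.4  8.  -0.8 -3.5]
 [15.  39.1 34.4  6.5 -1.4 -2.8]
 [15.3 37.2 34.3  6.  -1.3 -2. ]
 [15.5 35.3 34.1  5.2 -2.3 -1.7]
 [15.8 33.4 34.   3.6 -1.4 -1.1]
 [16.  31.5 33.9  4.2 -0.2 -0.1]
 [16.3 29.6 33.7  2.6 -1.4  0.7]
 [16.5 27.7 33.6 -1.1 -0.8  0.7]
 [16.8 25.8 33.6 -3.1 -1.  -0.6]
 [17.  23.9 33.5 -4.9  0.4 -2.8]
 [17.3 21.9 33.5 -5.6 -1.  -3.1]
 [17.5 20.  33.5 -5.5 -0.5 -2.5]
 [17.8 18.1 33.6 -5.8 -0.5 -1.7]
 [18.  16.2 33.8 -4.8 -1.  -0.8]
 [18.3 14.3 33.9 -3.8 -0.8 -1.2]
 [18.5 12.4 34.  -1.9 -0.9 -0.3]
 [18.8 10.5 34.1  1.5 -0.2 -0.4]
 [19.   8.6 34.2  5.6 -1.2 -0.4]
 [19.3  6.7 34.3  7.2 -0.2 -1.1]]
[ 1.33334354  6.81245621 -0.93308236] -5.231416529422965
```

Run:
```python
from h import *
from plant import env,viewer
s=st(); c=np.array(s["c"]); f0=np.array(s["f0"])
c=c+[.0007,-.0001]; st(c=list(c)); print(c)
env.move_l(pos(c,s["th"]),RO,max_speed=.02)
T=np.radians(270)-4*np.pi
o=arc(env,c,f0,s["th"],T,.3,.1)
env.wait(.2); print(np.round(meas(env,c,f0),2))
w=viewer.grab_frame("wrist")["image"]; q=viewer.grab_frame("scene")["image"]
cv2.imwrite("pics/at30.png",np.hstack([cv2.resize(w[40:360,100:520],(400,304)),cv2.resize(q[190:350,280:490],(400,304),interpolation=cv2.INTER_CUBIC)]))
```

```text
[ 0.50315584 -0.11542591]
[[19.8  4.8 33.9  4.  -1.2 -1.5]
 [20.   2.9 33.9  2.3 -0.7 -0.6]
 [20.3  1.1 33.8  2.5 -1.3 -0.5]
 [20.5 39.2 33.8  0.9 -1.1 -0. ]
 [20.8 37.4 33.8  0.5 -0.7  0.8]
 [21.  35.5 33.9 -0.5 -0.9  0.1]
 [21.3 33.7 33.8 -1.1 -1.6  1.4]
 [21.5 31.8 33.9 -1.1 -1.4  0.2]
 [21.8 30.  33.9 -0.7 -1.   1.5]]
[21.99 30.03 33.9  -1.03 -2.75  0.8 ]
```

View pics/at30.png

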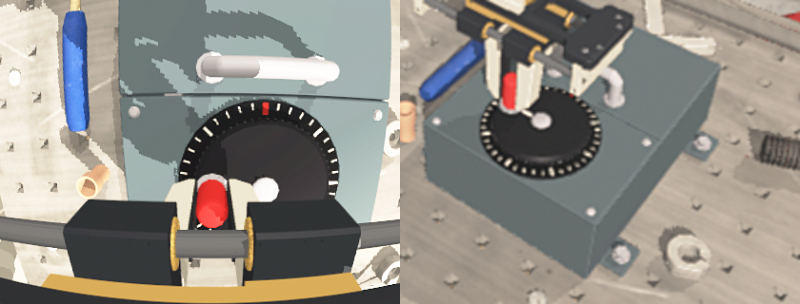

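The images agree with 30: the knob is at the left of the axis, a quarter turn before the red zero (wrist crop (211,200), hub (265,188)). Next I'll turn clockwise to the second 35.

Run:
```python
from h import *
from plant import env,viewer
s=st(); c=np.array(s["c"]); f0=np.array(s["f0"])
o=arc(env,c,f0,s["th"],s["th"]+np.radians(405),.3,.1)
env.wait(.2); print(np.round(meas(env,c,f0),2))
A=np.c_[np.ones(len(o)),[rt(np.radians(9*m))[0] for m in o[:,1]]]
print(np.linalg.lstsq(A,o[:,3],rcond=None)[0], st()["th"])
```

```text
[[22.3 32.  33.9 -2.7  1.7  0.2]
 [22.6 33.8 33.9 -2.4  1.7  0.8]
 [22.8 35.7 33.9 -2.4  0.5  0.6]
 [23.1 37.5 33.9 -2.5  1.6  1.3]
 [23.3 39.4 33.9 -2.2  2.5  0.8]
 [23.6  1.3 33.9 -1.4  1.5 -0.2]
 [23.8  3.2 34.  -0.1  2.  -0.2]
 [24.1  5.  34.  -0.   2.7  0.3]
 [24.3  6.9 34.   1.1  1.1 -0.2]
 [24.6  8.8 34.   3.7  2.3  0.8]
 [24.8 10.6 34.   4.5  1.5  0.7]
 [25.1 12.5 34.   6.8  1.3  0.1]
 [25.3 14.4 34.   7.7  1.9  1.4]
 [25.6 16.3 34.   7.9  2.3  2.2]
 [25.8 18.2 33.9  7.7  2.1  3. ]
 [26.1 20.1 33.9  7.2  2.1  3. ]
 [26.3 22.  33.9  6.   2.2  1.3]
 [26.6 23.8 33.9  4.5  0.4  2.2]
 [26.8 25.7 33.9  3.5  2.1  0.2]
 [27.1 27.5 33.9  2.8  1.4  1.4]
 [27.3 29.4 33.8  2.6  2.8 -0.1]
 [27.6 31.3 33.8  2.   2.1  0.2]
 [27.8 33.1 33.8  2.2  1.6 -0.5]
 [28.1 35.  33.8  1.   0.6 -0.5]]
[28.29 34.97 33.78 -0.    2.11 -0.36]
[ 2.79530323 -4.55175994 -1.23414852] -0.7853981633974483
```

Run:
```python
from h import *
from plant import env
s=st(); c=np.array(s["c"]); f0=np.array(s["f0"])
th=s["th"]; m=np.radians(9)
o=arc(env,c,f0,th,th-8.5*m,.2,.05,2); th-=8.5*m
out=[];pk=0;step=.15
while th>-.7854-17*m:
    th-=step*m; env.move_l(pos(c,th),RO,max_speed=.015); env.wait(.03)
    x=meas(env,c,f0); out.append((35-(-.7854-th)/m,)+x)
    if x[4]>5: step=.05
    if x[4]>12.5: step=.03
    if x[4]>14.5 or x[0]>55: break
st(th=th); print(np.array(out)[:,[0,1,2,3,4,5]].round(2)[::2]); print(np.round(out[-4:],2))
```

```text
[[28.6 33.7 33.9 -1.8 -2.2  0.3]
 [29.1 31.3 33.9 -3.1 -2.6  0.6]
 [29.7 28.9 34.  -2.6 -1.8 -0.7]
 [30.3 26.4 34.  -2.6 -2.1 -1.6]]
[[ 2.635e+01  3.056e+01  2.636e+01  3.401e+01 -2.760e+00 -1.270e+00]
 [ 2.605e+01  3.112e+01  2.605e+01  3.401e+01 -2.740e+00  1.140e+00]
 [ 2.575e+01  3.169e+01  2.574e+01  3.404e+01 -2.390e+00  8.000e-01]
 [ 2.545e+01  3.226e+01  2.544e+01  3.402e+01 -2.160e+00  6.000e-02]
 [ 2.515e+01  3.283e+01  2.513e+01  3.402e+01 -6.900e-01 -1.900e-01]
 [ 2.485e+01  3.339e+01  2.483e+01  3.402e+01 -7.200e-01 -7.500e-01]
 [ 2.455e+01  3.396e+01  2.454e+01  3.399e+01 -1.700e-01 -3.500e-01]
 [ 2.425e+01  3.452e+01  2.424e+01  3.401e+01 -2.400e-01 -5.200e-01]
 [ 2.395e+01  3.509e+01  2.394e+01  3.401e+01  5.000e-02 -2.900e-01]
 [ 2.365e+01  3.566e+01  2.363e+01  3.400e+01  1.260e+00 -1.490e+00]
 [ 2.335e+01  3.622e+01  2.334e+01  3.400e+01  1.000e-02  4.100e-01]
 [ 2.305e+01  3.679e+01  2.306e+01  3.402e+01  1.990e+00  1.800e+00]
 [ 2.275e+01  3.736e+01  2.279e+01  3.403e+01  1.190e+00  6.460e+00]
 [ 2.265e+01  3.792e+01  2.272e+01  3.402e+01  9.900e-01  6.770e+00]
 
[... 1274 characters left out ...]
1  3.410e+01  2.000e-02  8.950e+00]
 [ 2.065e+01  4.926e+01  2.077e+01  3.409e+01 -1.800e-01  9.250e+00]
 [ 2.055e+01  4.982e+01  2.069e+01  3.409e+01  9.400e-01  9.260e+00]
 [ 2.045e+01  5.039e+01  2.060e+01  3.409e+01  4.300e-01  1.140e+01]
 [ 2.035e+01  5.096e+01  2.052e+01  3.410e+01  1.380e+00  1.115e+01]
 [ 2.025e+01  5.152e+01  2.044e+01  3.406e+01  4.400e-01  1.256e+01]
 [ 2.019e+01  5.209e+01  2.042e+01  3.407e+01  1.100e-01  1.366e+01]
 [ 2.013e+01  5.266e+01  2.039e+01  3.407e+01  9.200e-01  1.538e+01]]
[[20.22 51.81 20.43 34.06  1.21 13.62  0.25]
 [20.19 52.09 20.42 34.07  0.11 13.66  1.95]
 [20.16 52.38 20.4  34.06  0.44 14.08  1.02]
 [20.13 52.66 20.39 34.07  0.92 15.38  1.62]]
```

```bash
cat > lift.py <<'E'
from h import *
from plant import env,viewer
from scipy.spatial.transform import Rotation as Ro
import sys
s=st(); c=np.array(s["c"]); f0=np.array(s["f0"]); y=np.radians(YAW)
ex=np.array([np.cos(y),np.sin(y),0]); ey=np.array([-np.sin(y),np.cos(y),0])
hinge=np.array([*c,0])+ex*.188+[0,0,.080]
h0=-.111*ex+np.array([0,0,.038]); R0=Ro.from_euler('xyz',[180,0,YAW+90],degrees=True)
def pose(th,k=.65,back=0,d=.008):
    q=Ro.from_rotvec(ey*th*k)*R0
    return hinge+Ro.from_rotvec(ey*th).apply(h0)+q.apply([0,0,1])*(d-back), q.as_euler('xyz',degrees=True)
TH=[.02,.05,.09]+list(np.linspace(.18,1.25,11))
E
python3 - <<'E'
from lift import *
for t in [0]+TH: 
    q=env.inverse_kinematics(*pose(t)); print(round(t,2),pose(t)[0].round(3),None if q is None else np.round(q))
print(env.inverse_kinematics(*pose(1.25,back=.09)))
E
```

```text
0 [ 0.58  -0.121  0.11 ] [-14.  -1. 100.   0.  80. -10.]
0.02 [ 0.581 -0.121  0.112] [-14.  -0. 100.  -0.  81. -10.]
0.05 [ 0.582 -0.121  0.116] [-14.   1.  99.  -0.  83. -10.]
0.09 [ 0.583 -0.121  0.12 ] [-14.   2.  97.  -1.  84. -10.]
0.18 [ 0.588 -0.121  0.129] [-14.   4.  94.  -1.  89.  -9.]
0.29 [ 0.594 -0.122  0.14 ] [-13.   7.  90.  -2.  94.  -9.]
0.39 [ 0.601 -0.122  0.15 ] [-13.  10.  86.  -2.  98.  -9.]
0.5 [ 0.609 -0.123  0.159] [-12.  13.  82.  -3. 103.  -9.]
0.61 [ 0.618 -0.123  0.167] [-12.  17.  78.  -3. 108.  -9.]
0.72 [ 0.628 -0.124  0.174] [-12.  21.  73.  -4. 112.  -8.]
0.82 [ 0.639 -0.125  0.18 ] [-12.  24.  69.  -4. 117.  -8.]
0.93 [ 0.65  -0.126  0.185] [-11.  28.  64.  -5. 122.  -9.]
1.04 [ 0.662 -0.126  0.189] [-11.  32.  60.  -5. 126.  -9.]
1.14 [ 0.674 -0.127  0.191] [-11.  36.  55.  -6. 131.  -9.]
1.25 [ 0.686 -0.128  0.192] [-11.  40.  51.  -7. 135.  -9.]
[-10.14387628  50.80660613  28.64480821  -8.1948256  146.66447041
 -11.12879435]
```

Run:
```python
from lift import *
m=np.radians(9); th=s["th"]
env.move_l(pos(c,th+.15*m),RO,max_speed=.02); print("relax",np.round(meas(env,c,f0),2))
env.open_jaws(); p=pos(c,th+.15*m); env.move_l([p[0],p[1],.185],RO,max_speed=.25)
h,o=pose(0)
env.goto([h[0],h[1],.175],o); env.move_l(h,o,max_speed=.2)
f1=env.get_obs()["force"]; env.clamp(25); x=env.get_obs(); print(x["t"],x["opening"],x["force"]-f1)
ok=True
for t in TH:
    h,o=pose(t); env.move_l(h,o,max_speed=.09); x=env.get_obs(); f=x["force"]-f1
    print(round(t,2),round(x["t"],2),f.round(1),round(x["opening"],4))
    if np.linalg.norm(f)>22: ok=False; break
st(lift=t,ok=ok)
```

```text
relax [52.91 20.46 34.08  1.19 11.2   0.93]
57.7083 0.010860548085116706 [-13.27418011   0.7573738    4.60172839]
0.02 57.96 [-13.4  -0.1   2.2] 0.0113
0.05 58.21 [-13.3   0.6   2.6] 0.0113
0.09 58.46 [-14.8   1.1   5.7] 0.0112
0.18 58.73 [-17.6   0.6   8.4] 0.0113
0.29 59.01 [-17.8   1.4  11.9] 0.0112
0.39 59.29 [-17.1   0.3  12.7] 0.011
0.5 59.58 [-13.7   1.5  13.6] 0.0113
0.61 59.86 [-12.8   1.3  13.6] 0.0112
0.72 60.14 [-8.8  1.8 13.6] 0.0111
0.82 60.42 [-9.5  0.2 14.6] 0.0112
0.93 60.71 [-6.7  1.6 15.6] 0.0108
1.04 60.99 [-4.4 -0.4 15. ] 0.011
1.14 61.27 [-2.8 -0.2 14.2] 0.0109
1.25 61.56 [-2.   1.5 15. ] 0.0114
```

Run:
```python
from lift import *
x=env.get_obs(); env.open_jaws(); print(env.get_obs()["t"],(env.get_obs()["force"]-f0).round(1))
h,o=pose(1.25,back=.09); env.move_l(h,o,max_speed=.12)
print(env.get_obs()["t"],(env.get_obs()["force"]-f0).round(1))
a=viewer.grab_frame("scene")["image"][100:400,200:600]; b=viewer.grab_frame("side")["image"][100:400,200:600]
cv2.imwrite("pics/end.png",np.hstack([a,b]))
```

```text
62.9 [-0.1 -0.   0.1]
63.8 [-1.  -0.1  0.4]
```

View pics/end.png

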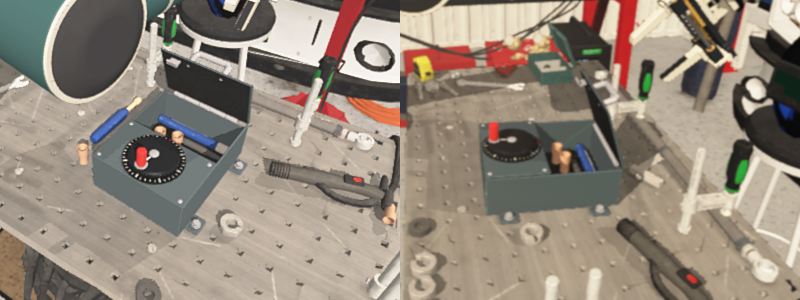

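The lid stands open (scene crop (210,85)) at about 70°. The knob is at about mark 20, the gripper is clear, and the cup, file and puck haven't moved.

```bash
python3 -c "
from plant import env
print(env.close_job())"
```

```text
the job is handed in; nothing more can be done
None
```

I dialled 30-35, felt the bolt's stop at about mark 20.4 (15 N at most at the knob), raised the lid to about 70° by its handle, and handed the job in at about 64 s with the gripper clear and the things beside the box where they were.

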